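# Twist the filter cup home

### The arm

A 6-joint arm with a two-finger parallel gripper is mounted at the origin on the work surface. World frame = base frame: x ahead of the robot, y to its left, z up, the work surface at z = 0. Lengths are in m, angles in rad, forces in N, time in s.
With the tool pointing down it reaches from about 0.35 to 0.8 m from the base axis. Payload 7.3 kg.
Tool frame: the origin (TCP) lies between the finger pads; the fingertips stand 11 mm ahead of it and the grasp point (between the pads) lies 8 mm behind it; z points along the fingers, y is the line along which they close (so a half turn about z gives the same grasp; the last joint's range is limited). The gripper opens to 85 mm and grips with 20 to 120 N. Pads are 22 mm wide; open, the fingers measure 114 mm over their backs; the gripper's body (76 mm by 85 mm) begins 54 mm behind the grasp point. The pads swing forward as they close: fully open they stand 13 mm farther back than shut.
Start: joints at [-1.369, 0.342, 1.524, -0, 1.275, -0.146], TCP at [0.179, -0.494, 0.218] pointing down, gripper open.
Joint ranges: [-2.53, 2.53], [-0.77, 2.02], [0.04, 2.7], [-1, 4.14], [0.28, 2.66], [-3.11, 3.11]. Speed limits (rad/s): [2.57, 2.57, 3.14, 3.14, 3.14, 3.14].

### API

Orientations are given as a unit quaternion [w, x, y, z].
In Python, from plant import * gives the robot as it stands.
- The arm moves only by the shell command python3 -m inch 'ROWS' [FORCE]. ROWS is JSON, one flat list of numbers, 7 for each row, row after row: the shift along the tool's x, y, z scaled (see below), then the turn, a rotation vector about the tool's x, y, z scaled (see below), then the finger opening in mm, from 0 to 85.4. In form: [dx, dy, dz, wx, wy, wz, hand, dx, dy, dz, wx, wy, wz, hand, ...]. A call has 1 to 20 rows; each row is the pose to reach, as a shift and turn from the pose commanded when the call began, along the tool's axes at that moment; what a row does not reach only later rows make up. The controller multiplies each number of a shift by 0.6 m and each number of a turn by 60 degrees. A row lasts 1/10 s, in which the tool goes at most 50 mm and 8.59 degrees, less where a joint would pass 70% of its speed; a pose out of reach is approached as far as the arm can. A call with a number of a shift or a turn outside -1 to 1 is refused whole. A call with a gripper value outside its range is refused whole. The fingers move at their own pace and stop on an object; FORCE is the grip in N (left out, the last holds). Time passes only in rows, so rows that repeat a pose let the fingers close. It gives the time, the measured TCP pose, the force, the opening and the grip force at its end, in the units of the state.
- state(): the state, without advancing time (a new reading comes with each control period).
- snapshot(name): name is "side" or "top"; returns the picture (384x512x3 uint8, blue, green, red); there is no depth.
- calibration(name): a dict with "fov_y" (degrees; the focal length in pixels is half the picture's height over the tangent of half this angle, whatever the lens; pixels are square), "cx", "cy" (the principal point, pixels), "dist" ([k1, k2, p1, p2, k3] as OpenCV has them; the pictures are not rectified), "rvec" (rotation vector, rad) and "tvec" (3), from world to camera coordinates, as OpenCV has them. Camera axes: x right, y down, z forward; pixel columns grow to the right and rows downward; lengths in m; the calibration is good to about 2 mm. A picture is of the moment at which its call begins. calibration takes no time and is no camera call.
- close_job(): hands the job in; it is judged then, once.
The state is a dict: "t": time; "qpos": joint angles; "dq": joint speeds; "joint_efforts": joint torques, N m; "ee_pos": TCP position; "eef_rot": TCP orientation; "force": force on the tool from outside, world axes, zero at the start; "ft_torque": the same for the moment, N m; "gripper_width": finger opening in m; "finger_force": force on a finger pad.
Only numpy, scipy, OpenCV 4.12 (cv2) and the standard library are available. Lean on these libraries where they do the work, as an engineer would, in place of code of your own. Each camera call takes 0.05 s, during which the arm holds its last target. There are 200 camera calls.

### The job

The orange filter cup is stuck part-way down in its black housing, held up by its tight seal. Grip it and work it down, turning it as you press rather than pushing it straight in first, until it sits fully home on the bottom with its white lug lined up with the housing's yellow mark; then let go. Leave the blue cup and the yellow bottle alone.

Things in the scene. Friction and masses are not known exactly. Their poses are not given: they have to be found in the camera images.
- orange_cup: Orange round cup, 56 mm across, 100 mm high, in housing_a. Origin: centre of underside, z up. White lug at the rim (8 mm wide, 10 high) juts 12 mm to its +x; grip the wall along y to clear it. Starts 14-17 mm above home, lug 0.8-1.2 rad counter-clockwise (from above) of the yellow mark. Tight seal: 15-30 N straight down, less while turning. Stops hard on the bore floor; stays where left.
- housing_a: Black round housing fixed to the bench, holding the orange cup: 108 mm across, top 72 mm above the bench, on a steel flange 136 mm square, brass ports at +-y. Bore 61 mm wide, its floor 20 mm above the bench, so the cup's rim is 120 mm above the bench when home. Origin: centre of underside, on the bore axis, z up. Yellow mark on its top and side towards +x. A twin holds the blue cup.
- blue_cup: Blue cup of the same shape, size and origin as the orange one, already home in the other black housing, 0.2 m or more away. Not to be disturbed.
- bottle: Yellow plastic bottle with a red cap, 66 mm across, 170 mm high, loose on the bench. Origin: centre of its underside. Not to be disturbed.

How it is judged:
By the outcome, as a careful person would: the job done as asked, in the order asked, and still so for the second after the job is handed in, with the robot touching nothing.
It also fails if it takes over 32 s, if anything falls off the work surface, if the arm or the gripper's body presses on something with over 40 N, if the wrist force passes 120 N, or if a joint passes its speed limit or range.

## Working session

There is one attempt and no reset: what is moved stays moved. The work goes in short steps, Python scripts to look and compute and a shell command to move; the robot and the scene stay as the last step left them, time stands still between calls to the robot, and variables do not carry over. Pictures are saved under pics/ and viewed, at most 10 in all, crops included, and the job is handed in when it is done.

```bash
mkdir -p pics
python3 - <<'E'
from plant import *
import cv2,numpy as np
a=snapshot("top");b=snapshot("side")
cv2.imwrite("pics/top0.png",a);cv2.imwrite("pics/side0.png",b)
cv2.imwrite("pics/both0.png",cv2.resize(np.hstack([a,b]),(800,300)))
for n in("top","side"):print(calibration(n))
s=state();print(s["t"],s["ee_pos"],s["eef_rot"],s["force"])
E
```

```text
{'fov_y': 49.4492292719141, 'cx': 262.7164838380776, 'cy': 193.31163699682523, 'dist': array([-0.1567853,  0.       ,  0.       ,  0.       ,  0.       ]), 'rvec': array([ 2.1502997 , -2.15488784,  0.13737813]), 'tvec': array([0.09301062, 0.4946952 , 0.94315871])}
{'fov_y': 57.57557995580343, 'cx': 252.63908976737113, 'cy': 195.33113434089177, 'dist': array([-0.01031942,  0.        ,  0.        ,  0.        ,  0.        ]), 'rvec': array([ 0.55214629, -2.76526918,  0.99370096]), 'tvec': array([0.51587762, 0.09157081, 0.74989647])}
0.1 [ 0.17889418 -0.49321017  0.21774108] [-6.33165653e-04  9.84916352e-01  1.73029994e-01 -1.38472575e-05] [-0.67020278  0.0027869  -0.52455958]
```

View pics/top0.png

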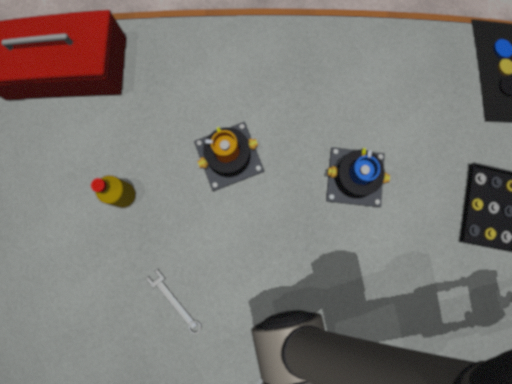

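View pics/side0.png

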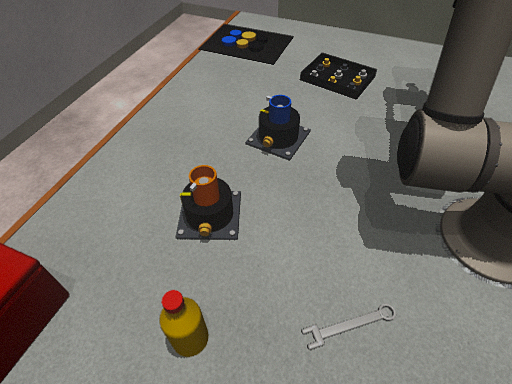

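The top view shows the orange cup at about (225,145), the blue one at (367,168) and the bottle at (110,190). The side view shows the orange rim at about (204,172), with the white lug at about (194,187) and the yellow mark at (186,194).

```bash
python3 - <<'E'
import cv2,numpy as np
a=cv2.imread("pics/top0.png");b=cv2.imread("pics/side0.png")
f=lambda m,x,y:cv2.resize(m[y:y+80,x:x+80],(400,400),interpolation=cv2.INTER_NEAREST)
cv2.imwrite("pics/crop0.png",np.hstack([f(a,188,112),f(b,168,160)]))
E
cat > h.py <<'E'
from plant import *
import cv2,numpy as np
def cam(n):
    c=calibration(n);f=192/np.tan(np.radians(c["fov_y"]/2))
    K=np.array([[f,0,c["cx"]],[0,f,c["cy"]],[0,0,1]]);R=cv2.Rodrigues(c["rvec"])[0]
    return K,c["dist"],R,np.array(c["tvec"]).ravel(),np.array(c["rvec"])
def plane(n,p,z):
    K,d,R,t,_=cam(n);u=cv2.undistortPoints(np.array(p,float).reshape(-1,1,2),K,d).reshape(-1,2)
    o=-R.T@t;r=np.c_[u,np.ones(len(u))]@R
    return o+r*((z-o[2])/r[:,2])[:,None]
def proj(n,P):
    K,d,R,t,rv=cam(n);return cv2.projectPoints(np.array(P,float).reshape(-1,1,3),rv,t,K,d)[0].reshape(-1,2)
E
```

```text
(no output)
```

View pics/crop0.png

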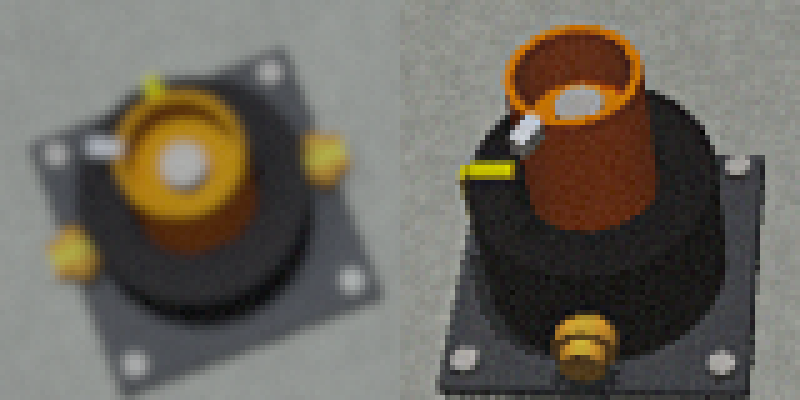

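The crop shows, on the left (top view), the rim centre at about (224,142), the lug at (208,141), the mark at (218,129) and four flange screws. On the right (side view) it shows the rim, the lug, the mark and three screws.

```bash
cat > m.py <<'E'
from h import *
T=lambda l:[(187.5+x/5,111.5+y/5) for x,y in l]; S=lambda l:[(167.5+(x-400)/5,159.5+y/5) for x,y in l]
def tri(p,q):
    M=[]
    for n,x in(("top",p),("side",q)):
        K,d,R,t,_=cam(n);M.append((np.c_[R,t],cv2.undistortPoints(np.array([[x]],float),K,d).reshape(2,1)))
    X=cv2.triangulatePoints(M[0][0],M[1][0],M[0][1],M[1][1]).ravel();return X[:3]/X[3]
rt,lt,mt=T([(181,154),(100,147),(153,88)]);rs,ls,ms=S([(574,74),(525,130),(488,170)])
print("rim",tri(rt,rs),"lug",tri(lt,ls),"mark",tri(mt,ms))
print("rim planes",plane("top",rt,.136),plane("side",rs,.136))
P=plane("top",T([(57,152),(270,72),(352,280),(135,363)]),.01);print("screws\n",P,"ctr",P.mean(0))
# order: left, front... sides
d=(P[0]-P[3])+(P[1]-P[2]);print("+x dir from screws",np.arctan2(d[1],d[0]))
for n,l in(("side",S([(738,165),(463,360),(720,362)])),):print(plane(n,l,.01))
pp=plane("top",T([(73,255),(326,160)]),.036);print("ports",pp,pp.mean(0));d=pp[0]-pp[1];print("yaw",np.arctan2(-d[0],d[1]))
for n,l,m in(("top",lt,rt),("side",ls,rs)):
    d=(plane(n,l,.131)-plane(n,m,.136))[0];print(n,"lug ang",np.arctan2(d[1],d[0]),np.hypot(*d[:2]))
E
python3 m.py
```

```text
rim [0.59206835 0.17494057 0.13573303] lug [0.59495913 0.20953179 0.13707616] mark [0.6355598  0.19302169 0.07749045]
rim planes [[0.59119799 0.17463897 0.136     ]] [[0.5927797  0.17524258 0.136     ]]
screws
 [[0.62523057 0.24811587 0.01      ]
 [0.66505576 0.14384132 0.01      ]
 [0.5607387  0.10353111 0.01      ]
 [0.52047064 0.20804082 0.01      ]] ctr [0.59287392 0.17588228 0.01      ]
+x dir from screws 0.36705311730431
[[0.56321538 0.09975339 0.01      ]
 [0.62790808 0.24637859 0.01      ]
 [0.52339213 0.20466339 0.01      ]]
ports [[0.56825725 0.23516853 0.036     ]
 [0.61375152 0.11549583 0.036     ]] [0.59100438 0.17533218 0.036     ]
yaw 0.36328314746000306
top lug ang 1.4406403645112127 0.03578471173028035
side lug ang 1.3598275380688036 0.03070129449492853
```

```bash
python3 -m inch '[0.9,-0.71,0,0,0,-0.9,85, 0.9,-0.71,0,0,0,-0.9,85, 0.9,-0.71,0,0,0,-0.9,85, 0.9,-0.71,0,0,0,-0.9,85, 0.9,-0.71,0,0,0,-0.9,85, 0.9,-0.71,0,0,0,-0.9,85, 0.9,-0.71,0,0,0,-0.9,85, 0.9,-0.71,0,0,0,-0.9,85, 0.9,-0.71,0,0,0,-0.9,85, 0.9,-0.71,0,0,0,-0.9,85, 0.9,-0.71,0,0,0,-0.9,85, 0.9,-0.71,0,0,0,-0.9,85, 0.9,-0.71,0,0,0,-0.9,85, 0.9,-0.71,0,0,0,-0.9,85, 0.9,-0.71,0,0,0,-0.9,85, 0.9,-0.71,0,0,0,-0.9,85]' 40
cat > go.py <<'E'
from h import *
from scipy.spatial.transform import Rotation as Ro
import sys
# target x y z, yaw of tool y
x,y,z,w=map(float,sys.argv[1:5]);s=state();q=np.array(s["eef_rot"]);R=Ro.from_quat(q[[1,2,3,0]])
c=np.cos(w);n=np.sin(w);G=Ro.from_matrix(np.array([[-n,c,0],[c,n,0],[0,0,-1]]).T)
print("t",s["t"],"pos",s["ee_pos"],"yaw_y",np.arctan2(*R.as_matrix()[1::-1,1]),"tilt",R.as_matrix()[:,2])
print("rows",(R.inv().apply(np.array([x,y,z])-s["ee_pos"])/.6).round(4),((R.inv()*G).as_rotvec()/np.radians(60)).round(4))
print("F",np.round(s["force"],2),"tq",np.round(s["ft_torque"],2),"w",s["gripper_width"],"ff",s["finger_force"],"q",np.round(s["qpos"],2))
E
python3 go.py .592 .175 .114 -.17
```

```text
t: 1.7
ee_pos: [0.5411, 0.0916, 0.2174]
eef_rot: [-0.0, 0.798, 0.602, -0.001]
force: [-0.5, 0.5, 1.1]
gripper_width: 0.0849
finger_force: 0.0
t 1.7 pos [0.54105405 0.09156039 0.21742081] yaw_y -0.2786225801833316 tilt [-1.81101324e-03 -4.62015556e-04 -9.99998253e-01]
rows [0.1572 0.0437 0.1721] [-0.0016  0.0008 -0.1037]
F [-0.46  0.53  1.14] tq [-0.02  0.   -0.01] w 0.0849301591150526 ff 0.0 q [ 0.03  0.39  1.46 -0.    1.3   0.31]
```

```bash
python3 -m inch '[0.157,0.044,0,0,0,-0.104,85, 0.157,0.044,0,0,0,-0.104,85, 0.157,0.044,0,0,0,-0.104,85, 0.157,0.044,0,0,0,-0.104,85, 0.157,0.044,0.06,0,0,-0.104,85, 0.157,0.044,0.12,0,0,-0.104,85, 0.157,0.044,0.172,0,0,-0.104,85, 0.157,0.044,0.172,0,0,-0.104,85, 0.157,0.044,0.172,0,0,-0.104,85]' 40
python3 go.py .592 .175 .114 -.17
python3 - <<'E'
from h import *
a=snapshot("top");b=snapshot("side")
cv2.imwrite("pics/top1.png",a);cv2.imwrite("pics/side1.png",b)
f=lambda m,x,y:cv2.resize(m[y:y+80,x:x+80],(400,400),interpolation=cv2.INTER_NEAREST)
cv2.imwrite("pics/crop1.png",np.hstack([f(a,188,112),f(b,168,145)]))
E
```

```text
t: 2.6
ee_pos: [0.5928, 0.1727, 0.1161]
eef_rot: [0.0, 0.766, 0.643, -0.0]
force: [1.2, 0.6, 1.0]
gripper_width: 0.0846
finger_force: 0.0
t 2.6 pos [0.59284465 0.17269115 0.11608132] yaw_y -0.17336295996237996 tilt [-3.05249419e-05 -3.67176259e-04 -9.99999932e-01]
rows [ 0.0035 -0.0021  0.0035] [ 0.      0.0004 -0.0032]
F [1.21 0.59 0.98] tq [-0.01 -0.02  0.01] w 0.08457952167162122 ff 0.0 q [ 0.16  0.6   1.39 -0.    1.15  0.33]
```

View pics/crop1.png

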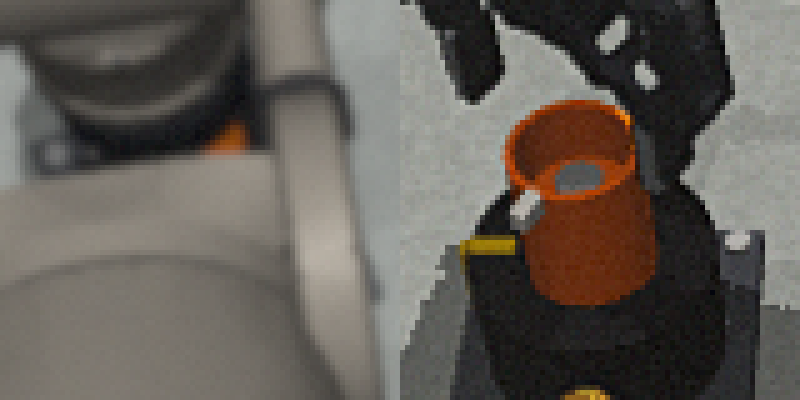

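The side crop shows the open fingers straddling the rim at about (183,165) and (217,182), with the lug at (193,186) clear of both. I'll let the arm settle, then measure.

```bash
python3 -m inch '[0,0,0,0,0,0,85, 0,0,0,0,0,0,85]' 40
python3 go.py .592 .175 .113 -.17
python3 - <<'E'
from h import *
y=np.array([np.cos(-.17),np.sin(-.17),0]);c=np.array([.592,.175,.112])
print((proj("side",[c+y*.05,c-y*.05])-[168,145])*5+[400,0])
E
```

```text
t: 2.9
ee_pos: [0.5935, 0.1742, 0.1166]
eef_rot: [0.001, 0.765, 0.644, 0.001]
force: [-0.3, 0.3, 0.2]
gripper_width: 0.0847
finger_force: 0.0
t 2.9 pos [0.59353214 0.1741594  0.11657474] yaw_y -0.17170329843337523 tilt [ 2.46661184e-03  2.88755880e-04 -9.99996916e-01]
rows [ 0.0009 -0.0028  0.006 ] [ 0.0023 -0.0007 -0.0016]
F [-0.34  0.25  0.2 ] tq [0.01 0.01 0.01] w 0.08466184628899566 ff 0.0 q [ 0.16  0.6   1.39 -0.    1.15  0.33]
[[486.87891319 140.06562149]
 [679.91600533 235.75536038]]
```

```bash
python3 -m inch '[0.001,-0.003,0.006,0,0,0,85, 0.001,-0.003,0.006,0,0,0,70, 0.001,-0.003,0.006,0,0,0,50, 0.001,-0.003,0.006,0,0,0,50, 0.001,-0.003,0.006,0,0,0,50, 0.001,-0.003,0.006,0,0,0,50, 0.001,-0.003,0.006,0,0,0,50, 0.001,-0.003,0.006,0,0,0,50]' 80
python3 go.py .592 .175 .097 -1.215
```

```text
t: 3.7
ee_pos: [0.593, 0.175, 0.1129]
eef_rot: [0.001, 0.765, 0.644, 0.002]
force: [3.0, -1.2, 5.7]
gripper_width: 0.0514
finger_force: 82.2
t 3.7 pos [0.5929928  0.17501669 0.11291346] yaw_y -0.17166423767128383 tilt [ 4.62932065e-03  1.71912754e-04 -9.99989270e-01]
rows [-0.0003 -0.0017  0.0265] [ 0.0034 -0.0031  0.9963]
F [ 2.97 -1.18  5.71] tq [-0.14 -0.54 -0.01] w 0.05139824679229346 ff 82.23409652709961 q [ 0.16  0.6   1.4  -0.    1.14  0.34]
```

Run:
```python
from h import *
b=snapshot("side");cv2.imwrite("pics/side2.png",b)
cv2.imwrite("pics/crop2.png",cv2.resize(b[130:220,150:250],(800,600)[:2] and (660,594),interpolation=cv2.INTER_NEAREST))
```

```text
(no output)
```

View pics/crop2.png

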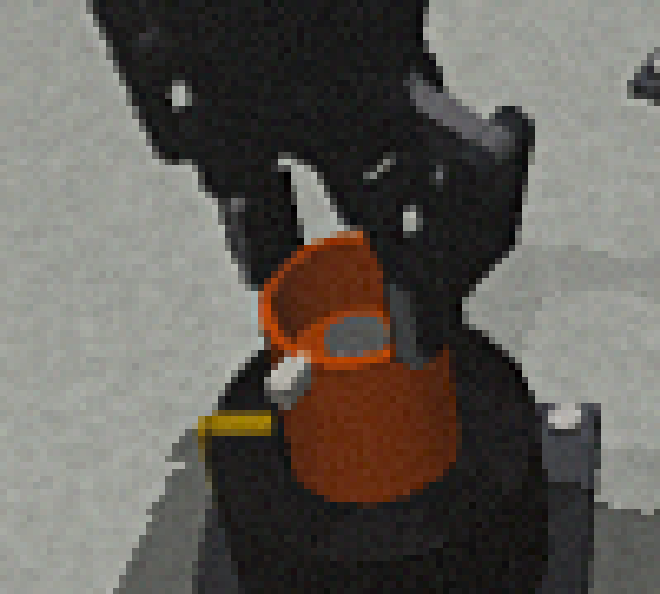

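The grip looks sound: both pads are on the wall and the lug at about (194,187) is clear. I'll start turning clockwise while pressing.

```bash
python3 -m inch '[0,0,0,0,0,0.04,50, 0,0,0.001,0,0,0.08,50, 0,0,0.002,0,0,0.12,50, 0,0,0.004,0,0,0.17,50, 0,0,0.006,0,0,0.22,50, 0,0,0.008,0,0,0.27,50, 0,0,0.01,0,0,0.32,50, 0,0,0.012,0,0,0.37,50, 0,0,0.014,0,0,0.42,50]' 80
python3 go.py .592 .175 .097 -1.215;  python3 - <<'E'
from h import *
b=snapshot("side");cv2.imwrite("pics/side3.png",b)
cv2.imwrite("pics/crop3.png",cv2.resize(b[130:220,150:250],(660,594),interpolation=cv2.INTER_NEAREST))
E
```

```text
t: 4.65
ee_pos: [0.5936, 0.1753, 0.1063]
eef_rot: [0.002, 0.887, 0.461, 0.003]
force: [0.7, -0.1, 14.7]
gripper_width: 0.0516
finger_force: 83.8
t 4.65 pos [0.59359332 0.17530186 0.10632486] yaw_y -0.6117935206434055 tilt [ 7.13032507e-03  2.94252415e-04 -9.99974536e-01]
rows [-0.002  -0.002   0.0155] [ 0.004  -0.0056  0.576 ]
F [ 0.71 -0.11 14.72] tq [-0.12 -0.12  0.79] w 0.051627701150605686 ff 83.83545398712158 q [ 0.16  0.61  1.41 -0.    1.12  0.78]
```

View pics/crop3.png

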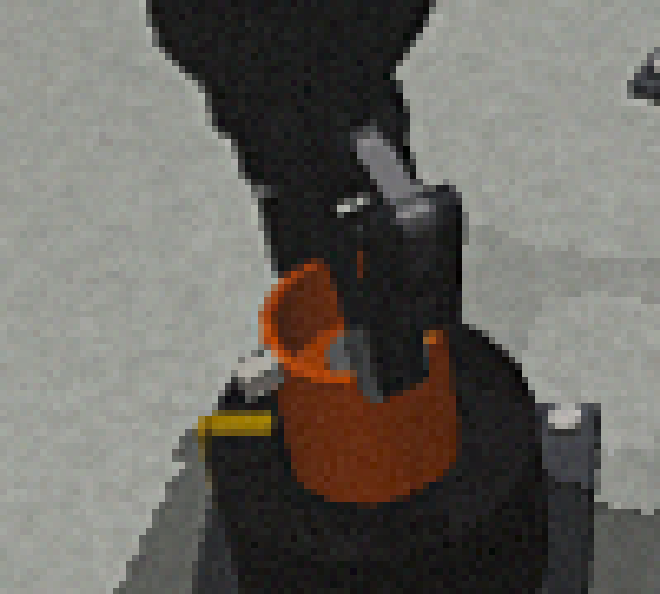

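The lug has moved to about (189,187) and the rim has dropped, so cup and gripper are turning and descending together. Continuing.

```bash
python3 -m inch '[-0.001,-0.001,0.002,0,0,0.05,50, -0.001,-0.001,0.004,0,0,0.1,50, -0.001,-0.001,0.006,0,0,0.15,50, -0.001,-0.001,0.008,0,0,0.2,50, -0.001,-0.001,0.01,0,0,0.25,50, -0.001,-0.001,0.012,0,0,0.3,50, -0.001,-0.001,0.013,0,0,0.35,50, -0.001,-0.001,0.014,0,0,0.4,50, -0.001,-0.001,0.015,0,0,0.44,50, -0.001,-0.001,0.015,0,0,0.44,50]' 80
python3 go.py .592 .175 .097 -1.215;  python3 - <<'E'
from h import *
b=snapshot("side");cv2.imwrite("pics/side4.png",b)
cv2.imwrite("pics/crop4.png",cv2.resize(b[130:220,150:250],(660,594),interpolation=cv2.INTER_NEAREST))
E
```

```text
t: 5.7
ee_pos: [0.5937, 0.1749, 0.0989]
eef_rot: [0.001, 0.969, 0.247, 0.005]
force: [-0.4, -2.6, 21.7]
gripper_width: 0.0519
finger_force: 84.7
t 5.7 pos [0.59369439 0.1748682  0.09885702] yaw_y -1.0718729058479959 tilt [ 9.70050898e-03  2.25154830e-04 -9.99952924e-01]
rows [-0.0024 -0.0016  0.0031] [ 0.0036 -0.0085  0.1367]
F [-0.43 -2.61 21.67] tq [-0.34  0.18  0.58] w 0.05190107861432381 ff 84.70447182655334 q [ 0.16  0.62  1.42 -0.    1.1   1.24]
```

View pics/crop4.png

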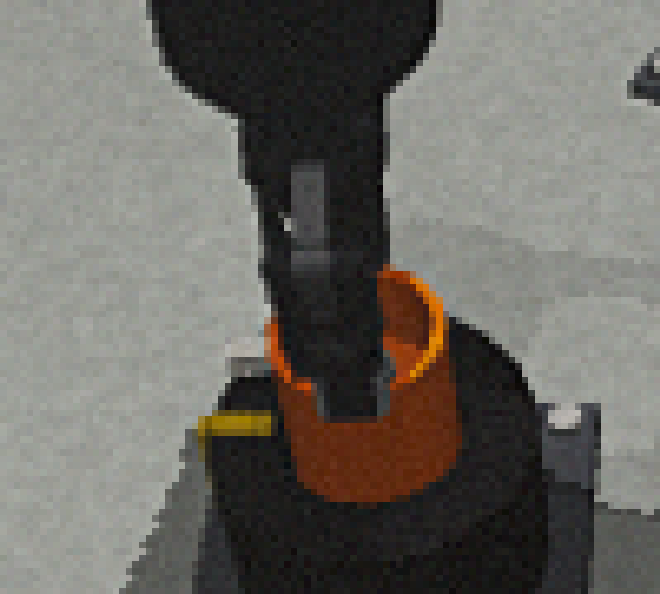

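The lug now sits at about (188,184), just above and behind the mark at (186,194). I'll compare its predicted pixels with the observed ones.

Run:
```python
from h import *
c=lambda P:((proj("side",P)-[149.5,129.5])*6.6).round(0).tolist()
C=np.array([.592,.1752,0])
for th in(.366,.5,.6):
  for z in(.120,.123):
    e=np.array([np.cos(th),np.sin(th),0]);n=np.array([-e[1],e[0],0]);k=np.array([0,0,1])
    print(th,z,"top tip +-, bottom tip +-",c([C+e*.04+n*.004+k*z,C+e*.04-n*.004+k*z,C+e*.04+n*.004+k*(z-.01)]))
for z in(.118,.120,.122,.124):
  a=np.linspace(0,2*np.pi,200);P=np.array(c(np.c_[C[0]+.028*np.cos(a),C[1]+.028*np.sin(a),a*0+z]));print(z,"rim bbox",P.min(0),P.max(0))
m=np.array([np.cos(.366),np.sin(.366),0]);print("mark ends",c([C+m*.0305+[0,0,.072],C+m*.054+[0,0,.072]]))
```

```text
0.366 0.12 top tip +-, bottom tip +- [[227.0, 340.0], [231.0, 321.0], [232.0, 361.0]]
0.366 0.123 top tip +-, bottom tip +- [[225.0, 333.0], [229.0, 314.0], [230.0, 355.0]]
0.5 0.12 top tip +-, bottom tip +- [[227.0, 353.0], [227.0, 333.0], [232.0, 374.0]]
0.5 0.123 top tip +-, bottom tip +- [[225.0, 346.0], [226.0, 327.0], [231.0, 368.0]]
0.6 0.12 top tip +-, bottom tip +- [[228.0, 362.0], [226.0, 343.0], [234.0, 384.0]]
0.6 0.123 top tip +-, bottom tip +- [[227.0, 356.0], [225.0, 337.0], [232.0, 377.0]]
0.118 rim bbox [267. 271.] [449. 405.]
0.12 rim bbox [266. 266.] [448. 401.]
0.122 rim bbox [265. 262.] [448. 397.]
0.124 rim bbox [264. 257.] [447. 392.]
mark ends [[283.0, 430.0], [211.0, 429.0]]
```

```bash
python3 -m inch '[-0.001,-0.001,0.001,0,0,0.03,50, -0.001,-0.001,0.002,0,0,0.06,50, -0.001,-0.001,0.003,0,0,0.09,50, -0.001,-0.001,0.004,0,0,0.11,50, -0.001,-0.001,0.005,0,0,0.13,50, -0.001,-0.001,0.005,0,0,0.13,50]' 80
python3 go.py .592 .175 .097 -1.215
```

```text
t: 6.35
ee_pos: [0.594, 0.1749, 0.0987]
eef_rot: [0.001, 0.983, 0.181, 0.007]
force: [-4.2, -5.1, 37.0]
gripper_width: 0.0517
finger_force: 86.5
t 6.35 pos [0.59403061 0.17493072 0.09868081] yaw_y -1.2070073979146447 tilt [ 1.36558867e-02  2.44784602e-04 -9.99906724e-01]
rows [-0.0032 -0.0013  0.0028] [ 0.0044 -0.0123  0.0077]
F [-4.15 -5.08 36.98] tq [-0.54  0.72  0.83] w 0.05168417152263542 ff 86.4752733707428 q [ 0.16  0.61  1.42 -0.    1.09  1.37]
```

Pressing with 37 N gives no more descent, so the cup appears to be on the floor. I'll unload, open, rise and look.

```bash
python3 -m inch '[0,0,-0.003,0,0,0,50, 0,0,-0.005,0,0,0,60, 0,0,-0.005,0,0,0,85, 0,0,-0.005,0,0,0,85, 0,0,-0.005,0,0,0,85, 0,0,-0.005,0,0,0,85, 0,0,-0.005,0,0,0,85, 0,0,-0.05,0,0,0,85, 0,0,-0.1,0,0,0,85, 0,0,-0.13,0,0,0,85, 0,0,-0.13,0,0,0,85]' 80
python3 go.py .592 .175 .097 -1.215;  python3 - <<'E'
from h import *
b=snapshot("side");cv2.imwrite("pics/side5.png",b)
cv2.imwrite("pics/crop5.png",cv2.resize(b[130:220,150:250],(660,594),interpolation=cv2.INTER_NEAREST))
E
```

```text
t: 7.45
ee_pos: [0.5911, 0.1755, 0.172]
eef_rot: [0.0, 0.984, 0.18, 0.003]
force: [0.2, 0.7, 0.4]
gripper_width: 0.0853
finger_force: 0.0
t 7.45 pos [0.59111244 0.17547803 0.17200157] yaw_y -1.2082627616554664 tilt [ 5.66654148e-03  8.75072513e-04 -9.99983562e-01]
rows [0.0004 0.0011 0.125 ] [ 0.0011 -0.0054  0.0064]
F [0.25 0.68 0.39] tq [ 0.03 -0.   -0.04] w 0.08533232234101139 ff 0.0 q [ 0.16  0.54  1.33 -0.    1.26  1.37]
```

View pics/crop5.png

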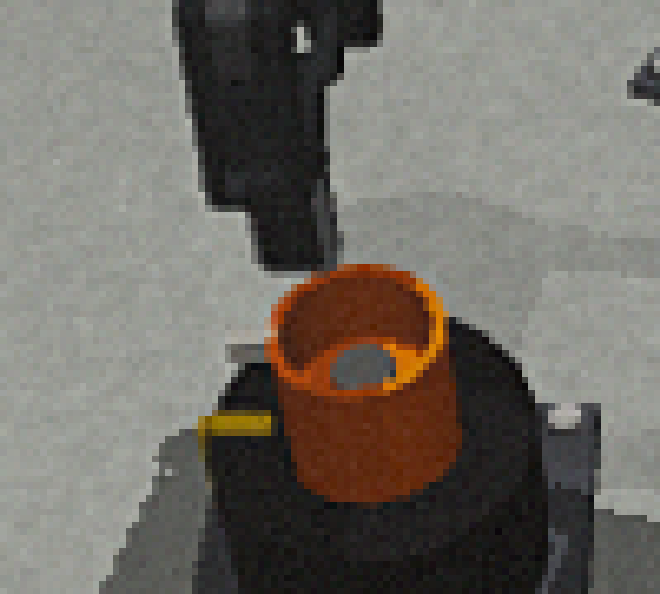

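The rim spans x 190–218 and y 170–190. The lug is at about (187,183), level with the mark, and the fingers are clear. I'll move the arm aside to check from above.

```bash
python3 -m inch '[0,0,-0.08,0,0,0,85, 0,0,-0.16,0,0,0,85, -0.49,0.39,-0.21,0,0,0,85, -0.49,0.39,-0.21,0,0,0,85, -0.49,0.39,-0.21,0,0,0,85, -0.49,0.39,-0.21,0,0,0,85, -0.49,0.39,-0.21,0,0,0,85, -0.49,0.39,-0.21,0,0,0,85, -0.49,0.39,-0.21,0,0,0,85, -0.49,0.39,-0.21,0,0,0,85, -0.49,0.39,-0.21,0,0,0,85, -0.49,0.39,-0.21,0,0,0,85]' 80
python3 - <<'E'
from h import *
a=snapshot("top");b=snapshot("side");cv2.imwrite("pics/top6.png",a);cv2.imwrite("pics/side6.png",b)
f=lambda m,x,y:cv2.resize(m[y:y+50,x:x+50],(400,300) and (400,400),interpolation=cv2.INTER_NEAREST)
cv2.imwrite("pics/crop6.png",np.hstack([f(a,200,120),f(b,180,160)]))
E
```

```text
t: 8.7
ee_pos: [0.3972, -0.1479, 0.294]
eef_rot: [-0.001, 0.984, 0.179, -0.001]
force: [0.7, 0.4, 0.4]
gripper_width: 0.0851
finger_force: 0.0
```

View pics/crop6.png

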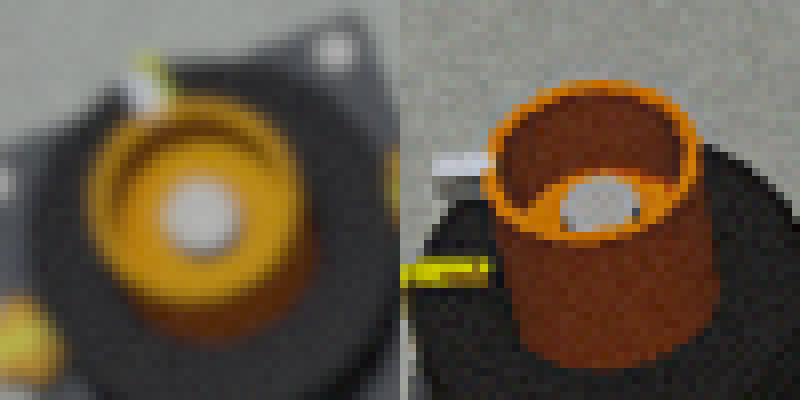

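The top crop shows the lug at (218,131) beside the mark at (219,129), with the rim centre near (224,144.5). The side crop shows the rim centre near (204,180) and the lug at (188,181).

Run:
```python
import io,contextlib
with contextlib.redirect_stdout(io.StringIO()): from m import *
T=lambda x,y:(199.5+x/8,119.5+y/8); S=lambda x,y:(179.5+(x-400)/8,159.5+y/8)
rt,rs=T(197,200),S(592,160)
print("rim",tri(rt,rs))
for nm,l,r,n in(("top",T(147,93),rt,"top"),("side",S(452,164),rs,"side")):
    d=(plane(n,l,.118)-plane(n,r,.12))[0];print(nm,np.arctan2(d[1],d[0]),np.hypot(*d[:2]))
# predicted crops for home pose, and mark
C=np.array([.592,.1752,0])
for z in(.118,.120,.122,.1357):
    a=np.linspace(0,2*np.pi,300);P=np.c_[C[0]+.028*np.cos(a),C[1]+.028*np.sin(a),a*0+z]
    for n,o in(("side",(179.5,159.5)),("top",(199.5,119.5))):
        p=(proj(n,P)-o)*8+([400,0] if n=="side" else [0,0]);print(z,n,p.min(0).round(),p.max(0).round())
for th in(.3,.366,.43):
  e=np.array([np.cos(th),np.sin(th),0])
  print(th,"top lug,mark,side lug top-left",((proj("top",[C+e*.034+[0,0,.12],C+e*.05+[0,0,.072]])-[199.5,119.5])*8).round().tolist(),((proj("side",[C+e*.034+[0,0,.12],C+e*.0425+[0,0,.072]])-[179.5,159.5])*8+[400,0]).round().tolist())
# blue cup vs orange cup rim centres by mask, both pictures
for n in("top","side"):
  h=cv2.cvtColor(cv2.imread(f"pics/{n}6.png"),cv2.COLOR_BGR2HSV)
  for nm,lo,hi in(("blue",(100,120,40),(125,255,255)),):
    k=cv2.connectedComponentsWithStats(cv2.inRange(h,lo,hi))[2];print(n,nm,[list(r) for r in k[1:] if r[4]>100])
```

```text
rim [0.59102963 0.17542496 0.12118875]
top 0.43661498529895815 0.03390483101257738
side 0.37200076239524277 0.03620880562912988
0.118 side [484.  88.] [704. 251.]
0.118 top [95. 97.] [301. 297.]
0.12 side [483.  83.] [703. 246.]
0.12 top [94. 95.] [300. 295.]
0.122 side [482.  77.] [703. 241.]
0.122 top [94. 93.] [300. 294.]
0.1357 side [473.  40.] [697. 204.]
0.1357 top [87. 78.] [296. 282.]
0.3 top lug,mark,side lug top-left [[162.0, 79.0], [164.0, 75.0]] [[462.0, 154.0], [460.0, 273.0]]
0.366 top lug,mark,side lug top-left [[154.0, 82.0], [153.0, 78.0]] [[461.0, 160.0], [458.0, 281.0]]
0.43 top lug,mark,side lug top-left [[147.0, 85.0], [143.0, 83.0]] [[460.0, 167.0], [457.0, 289.0]]
top blue [[np.int32(493), np.int32(38), np.int32(19), np.int32(20), np.int32(315)], [np.int32(349), np.int32(155), np.int32(32), np.int32(30), np.int32(622)]]
side blue [[np.int32(221), np.int32(29), np.int32(21), np.int32(18), np.int32(211)], [np.int32(269), np.int32(95), np.int32(22), np.int32(29), np.int32(552)]]
```

The lug may still be a few hundredths of a radian counter-clockwise of the mark, so I'll measure it subpixel, before and after, and use the blue cup as a reference for bias.

Run:
```python
from h import *
def blob(n,i,box,kind):
    m=cv2.imread(f"pics/{n}{i}.png").astype(float);x,y,w,h=box;r=m[y:y+h,x:x+w];mn=r.min(2);mx=r.max(2)
    if kind=="white": W=np.clip(mn-110,0,None)      # bright in all channels
    else: W=np.clip(np.minimum(r[...,1],r[...,2])-r[...,0]-60,0,None)
    yy,xx=np.mgrid[y:y+h,x:x+w];return (W*xx).sum()/W.sum(),(W*yy).sum()/W.sum(),W.sum()
def rim(n,i,box,col):
    m=cv2.imread(f"pics/{n}{i}.png");h=cv2.cvtColor(m,cv2.COLOR_BGR2HSV);x,y,w,hh=box
    k=cv2.inRange(h[y:y+hh,x:x+w],*col);c=max(cv2.findContours(k,cv2.RETR_EXTERNAL,2)[0],key=cv2.contourArea)
    return (x,y),cv2.boundingRect(c)
for n,i,box in(("top",0,(203,137,9,8)),("top",6,(213,126,8,8)),("side",0,(187,180,9,9)),("side",6,(182,176,9,9))):
    print(n,i,"lug",np.round(blob(n,i,box,"white"),2))
for n,i,box in(("top",0,(212,122,10,8)),("side",0,(176,188,16,10)),("side",6,(176,188,16,10))):
    b=blob(n,i,box,"y");print(n,i,"mark",np.round(b,2));d=(plane(n,b[:2],.072)[0]-[.592,.1752,.072]);print("  ang",np.arctan2(d[1],d[0]),np.hypot(*d[:2]))
f=lambda m,x,y,s:cv2.resize(m[y:y+s,x:x+s],(390,390),interpolation=cv2.INTER_CUBIC)
t=cv2.imread("pics/top6.png");s=cv2.imread("pics/side6.png")
cv2.imwrite("pics/crop7.png",np.hstack([f(t,350,140,39),f(s,258,90,39)]))
```

```text
top 0 lug [208.3  140.91 929.  ]
top 6 lug [ 216.35  129.31 1719.  ]
side 0 lug [ 191.83  184.84 1952.  ]
side 6 lug [ 186.    179.34 2671.  ]
top 0 mark [218.29 128.68 266.  ]
  ang 0.3708480748841906 0.05169270124161342
side 0 mark [ 185.09  193.52 3394.  ]
  ang 0.30335307573463793 0.04667734160937576
side 6 mark [ 184.47  193.34 2641.  ]
  ang 0.2956010203442554 0.0481246889986852
```

View pics/crop7.png

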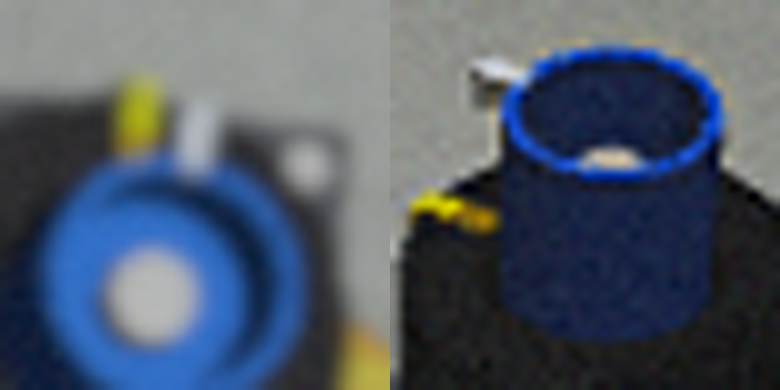

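The crop of the blue cup shows its lug beside its mark; it has not been touched. For the orange cup, both views put the lug at about 0.42–0.44 rad against the mark's 0.365. I'll re-grip and turn about 0.07 rad more, pressing lightly.

```bash
python3 -m inch '[0.49,-0.39,0,0,0,0,85, 0.49,-0.39,0,0,0,0,85, 0.49,-0.39,0,0,0,0,85, 0.49,-0.39,0,0,0,0,85, 0.49,-0.39,0,0,0,0,85, 0.49,-0.39,0,0,0,0,85, 0.49,-0.39,0,0,0,0,85, 0.49,-0.39,0,0,0,0,85, 0.49,-0.39,0,0,0,0,85, 0.49,-0.39,0.1,0,0,0,85, 0.49,-0.39,0.2,0,0,0,85, 0.49,-0.39,0.2,0,0,0,85, 0.49,-0.39,0.2,0,0,0,85]' 80
python3 go.py .592 .175 .100 -1.205
python3 - <<'E'
import cv2,numpy as np
for i in(0,6):print(cv2.imread(f"pics/top{i}.png").min(2)[125:137,210:225]);
E
```

```text
t: 10.1
ee_pos: [0.5867, 0.175, 0.171]
eef_rot: [0.0, 0.984, 0.181, -0.004]
force: [-1.0, 0.4, 0.6]
gripper_width: 0.0847
finger_force: 0.0
t 10.1 pos [0.58674515 0.17502648 0.17099984] yaw_y -1.207526449182883 tilt [-0.00833105 -0.00162463 -0.99996398]
rows [0.0092 0.0033 0.1183] [-0.0014  0.008  -0.0024]
F [-1.04  0.37  0.63] tq [ 0.01 -0.   -0.01] w 0.08469368290590526 ff 0.0 q [ 0.16  0.54  1.33 -0.    1.27  1.37]
[[147 146 147 146 146 146 144 145 145 144 145 146 148 144 146]
 [145 145 146 145 144 145 143 136 130 131 134 135 136 135 137]
 [143 145 146 145 146 142 130 110  96 100 111 111 112 103 104]
 [144 144 145 144 142 132 112  83  58  62  72  80  74  70  65]
 [144 145 143 139 132 117  92  61  38  36  40  49  48  43  44]
 [144 142 137 122 107  89  69  45  24  16  32  31  31  33  38]
 [143 135 121  98  76  62  47  34  27  14  20  24  26  26  15]
 [136 119  98  72  52  43  35  34  24  18  19  15  12  13  10]
 [118  94  68  52  41  25  27  22  15  10  19  10  11  10  10]
 [ 89  65  47  42  33  22  16  20  10  14  12  12  14  13  10]
 [ 60  47  42  37  31  20  19  20  10  10  15  10  15  15  15]
 [ 42  40  38  32  18  13  17  13  16  12  22  15  20  18  15]]
[[154 152 152 152 150 153 153 151 150 150 152 152 153 153 152]
 [151 151 151 152 151 152 148 142 135 136 140 143 143 140 140]
 [149 150 151 152 152 150 138 124 110 106 114 116 114 110 108]
 [151 150 150 151 150 152 143 128 109  92  81  81  79  73  68]
 [150 150 150 146 146 154 164 161 146 109  72  55  51  49  45]
 [149 147 142 131 125 142 165 174 170 138  93  55  46  43  43]
 [148 142 126 102  93 117 151 172 179 159 111  70  43  42  44]
 [141 125 102  75  64  93 135 167 178 161 123  73  44  37  36]
 [125  97  72  50  51  72 116 148 158 142 107  65  36  31  30]
 [ 92  67  49  44  43  57  83 110 115 102  74  44  19  14  10]
 [ 63  45  44  42  44  45  50  63  70  58  42  30  14  10  15]
 [ 40  44  43  44  38  31  29  34  36  26  21  19  10  10  10]]
```

```bash
python3 -m inch '[0,0,0,0,0,0,85, 0,0,0,0,0,0,85, 0,0,0.06,0,0,0,85, 0,0,0.118,0,0,0,85, 0,0,0.118,0,0,0,85, 0,0,0.118,0,0,0,85, 0,0,0.118,0,0,0,70, 0,0,0.118,0,0,0,50, 0,0,0.118,0,0,0,50, 0,0,0.118,0,0,0,50, 0,0,0.118,0,0,0,50, 0,0,0.118,0,0,0,50]' 80
python3 go.py .592 .175 .097 -1.285
```

```text
t: 11.3
ee_pos: [0.5897, 0.1751, 0.1045]
eef_rot: [0.0, 0.984, 0.18, 0.0]
force: [-0.1, 0.1, 0.7]
gripper_width: 0.05
finger_force: 0.8
t 11.3 pos [0.58968476 0.17513705 0.10451356] yaw_y -1.2083330772024685 tilt [ 3.82085572e-04 -9.43956171e-05 -9.99999923e-01]
rows [0.0035 0.0016 0.0125] [ 0.0002 -0.0003  0.0732]
F [-0.05  0.1   0.72] tq [-0.04  0.03  0.01] w 0.05003423193911164 ff 0.7628722116351128 q [ 0.16  0.61  1.41 -0.    1.12  1.37]
```

The fingers closed with almost no pad force, so the grip is too high. I'll open, go 6 mm lower and re-grip.

```bash
python3 -m inch '[0.002,0.001,0,0,0,0,85, 0.002,0.001,0,0,0,0,85, 0.002,0.001,0,0,0,0,85, 0.002,0.001,0,0,0,0,85, 0.002,0.001,0.006,0,0,0,85, 0.002,0.001,0.01,0,0,0,85, 0.002,0.001,0.01,0,0,0,85, 0.002,0.001,0.01,0,0,0,40, 0.002,0.001,0.01,0,0,0,40, 0.002,0.001,0.01,0,0,0,40, 0.002,0.001,0.01,0,0,0,40, 0.002,0.001,0.01,0,0,0,40, 0.002,0.001,0.01,0,0,0,40]' 80
python3 go.py .592 .175 .097 -1.285
```

```text
t: 12.6
ee_pos: [0.5917, 0.1742, 0.0996]
eef_rot: [0.001, 0.984, 0.18, 0.001]
force: [-1.2, -3.2, 5.7]
gripper_width: 0.0517
finger_force: 82.1
t 12.6 pos [0.59165768 0.17416959 0.09956472] yaw_y -1.2080845738539585 tilt [ 0.00219407 -0.00130037 -0.99999675]
rows [ 0.001  -0.0011  0.0043] [ 0.0018 -0.0016  0.0735]
F [-1.24 -3.22  5.71] tq [-0.73  0.09  0.17] w 0.05166441996904483 ff 82.07121849060059 q [ 0.16  0.61  1.42 -0.    1.11  1.37]
```

```bash
python3 -m inch '[0,0,0.001,0,0,0.03,40, 0,0,0.003,0,0,0.055,40, 0,0,0.005,0,0,0.077,40, 0,0,0.005,0,0,0.077,40, 0,0,0.005,0,0,0.077,40]' 80
python3 go.py .592 .175 .097 -1.285
```

```text
t: 13.1
ee_pos: [0.5926, 0.1748, 0.0994]
eef_rot: [0.001, 0.99, 0.141, 0.003]
force: [-4.6, -3.3, 20.6]
gripper_width: 0.0518
finger_force: 84.0
t 13.1 pos [0.59259907 0.17475425 0.0994334 ] yaw_y -1.2871911842241885 tilt [ 6.01824469e-03 -4.38161644e-04 -9.99981794e-01]
rows [-0.0009 -0.0007  0.004 ] [ 0.002  -0.0054 -0.0021]
F [-4.56 -3.28 20.57] tq [-0.36  0.79  0.85] w 0.05180634127818048 ff 83.99709105491638 q [ 0.16  0.61  1.42 -0.    1.1   1.45]
```

```bash
python3 -m inch '[0,0,-0.004,0,0,0,50, 0,0,-0.004,0,0,0,85, 0,0,-0.004,0,0,0,85, 0,0,-0.004,0,0,0,85, 0,0,-0.004,0,0,0,85, 0,0,-0.004,0,0,0,85, 0,0,-0.08,0,0,0,85, 0,0,-0.16,0,0,0,85, 0,0,-0.24,0,0,0,85, -0.46,0.41,-0.32,0,0,0,85, -0.46,0.41,-0.32,0,0,0,85, -0.46,0.41,-0.32,0,0,0,85, -0.46,0.41,-0.32,0,0,0,85, -0.46,0.41,-0.32,0,0,0,85, -0.46,0.41,-0.32,0,0,0,85, -0.46,0.41,-0.32,0,0,0,85, -0.46,0.41,-0.32,0,0,0,85, -0.46,0.41,-0.32,0,0,0,85]' 80
python3 - <<'E'
from h import *
for n in("top","side"):cv2.imwrite(f"pics/{n}8.png",snapshot(n))
t0=cv2.imread("pics/top0.png").min(2).astype(float)
for i in(6,8):
    t=cv2.imread(f"pics/top{i}.png").min(2).astype(float);D=np.clip(t-t0-30,0,None)[126:136,211:225];yy,xx=np.mgrid[126:136,211:225]
    p=((D*xx).sum()/D.sum(),(D*yy).sum()/D.sum())
    h=cv2.cvtColor(cv2.imread(f"pics/top{i}.png"),cv2.COLOR_BGR2HSV);k=cv2.inRange(h,(8,150,110),(25,255,255));k[:, :209]=0;k[:,240:]=0;k[:125]=0;k[165:]=0
    c=max(cv2.findContours(k,cv2.RETR_EXTERNAL,2)[0],key=cv2.contourArea);bb=cv2.boundingRect(c)
    for ctr in((.592,.1752),(.5912,.1750)):
        d=plane("top",p,.118)[0][:2]-ctr;print(i,np.round(p,2),bb,"ang",np.arctan2(d[1],d[0]).round(3),np.hypot(*d).round(4))
    s=cv2.imread(f"pics/side{i}.png");print(s.min(2)[174:187,181:192])
    h=cv2.cvtColor(s,cv2.COLOR_BGR2HSV);k=cv2.inRange(h,(3,150,60),(18,255,255));k[:,:185]=0;k[:,225:]=0;k[:160]=0;k[212:]=0
    c=max(cv2.findContours(k,cv2.RETR_EXTERNAL,2)[0],key=cv2.contourArea);print("side cup bbox",cv2.boundingRect(c))
print((cv2.absdiff(cv2.imread("pics/top8.png"),cv2.imread("pics/top0.png")).max(2)>60)[140:210,80:140].sum(),"bottle diff px")
E
```

```text
t: 14.9
ee_pos: [0.3931, -0.1401, 0.288]
eef_rot: [0.001, 0.99, 0.138, 0.0]
force: [0.3, 0.0, -0.5]
gripper_width: 0.0847
finger_force: 0.0
6 [217.89 131.59] (211, 132, 27, 26) ang 0.471 0.0315
6 [217.89 131.59] (211, 132, 27, 26) ang 0.466 0.0323
[[143 146 135 134 144 142 143 141 136 137 131]
 [144 148 140 138 146 145 143 148 146 141 138]
 [142 142 143 143 142 144 139 136 144 142  78]
 [137 136 142 134 138 140 139 138 146 142  38]
 [133 134 137 139 142 144 143 146 148 125  34]
 [137 138 140 162 168 168 166 183 178 180  80]
 [141 144 138 179 194 195 191 193 192 188 130]
 [145 139 145 183 187 189 187 185 183 109  45]
 [132 138 138 110 105  92  71  65  58  27   0]
 [132 141 152 114  87  78  84  83  80  41  17]
 [142 142 152 121  93  83  87  83  80  60  19]
 [139 141 141 158 143  83  30  20  19  20  20]
 [132 134 135 149 120  30  22  27  33  23  27]]
side cup bbox (190, 170, 30, 36)
8 [218.61 130.91] (211, 132, 26, 26) ang 0.407 0.0322
8 [218.61 130.91] (211, 132, 26, 26) ang 0.403 0.033
[[145 142 135 142 146 143 145 140 136 136 141]
 [138 141 141 143 142 141 142 139 144 141 137]
 [138 138 141 142 139 146 142 141 148 141  51]
 [138 138 129 138 140 137 141 143 143 114  23]
 [134 130 136 153 153 157 145 157 163 124  55]
 [136 141 139 179 188 193 191 190 191 190  92]
 [139 143 136 183 194 191 187 191 153 154  70]
 [143 147 104 135 128 132 129 147  89  15   4]
 [130 140 147  91  74  70  73  83  67  15   7]
 [136 143 149 117  91  85  86  86  70  24  17]
 [142 149 151 130 139 143  97  41  27  22   2]
 [142 136 142 153 154 117  42  32  22  15  19]
 [133 133 138 147 113  40  28  34  29  26  16]]
side cup bbox (190, 170, 30, 36)
0 bottle diff px
```

```bash
python3 -c "
from plant import *
print(close_job())"
```

```text
the job is handed in; nothing more can be done
None
```

The job is handed in at about 15 s: the orange cup was turned as it was pressed down, stopped descending at 37 N (so taken as home on the floor), and was released with its lug about 0.02–0.04 rad counter-clockwise of the yellow mark by my estimate; the arm never went near the blue cup, and the bottle showed no change in the top view.

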